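# Switch off the sandwich press and hold its sprung lid at the half-open mark

### The arm

A 7-joint arm with a two-finger parallel gripper is mounted at the origin on the work surface. World frame = base frame: x ahead of the robot, y to its left, z up, the work surface at z = 0. Lengths are in m, angles in rad, forces in N, time in s.
With the tool pointing down it reaches from about 0.4 to 0.75 m from the base axis. Payload 19.5 kg.
Tool frame: the origin (TCP) lies midway between the tips of the shut fingers; the grasp point (between the pads) lies 19 mm behind it; z points along the fingers, y is the line along which they close (so a half turn about z gives the same grasp; the last joint's range is limited). The gripper opens to 85 mm and grips with 20 to 120 N. Pads are 22 mm wide; open, the fingers measure 114 mm over their backs; the gripper's body (76 mm by 85 mm) begins 54 mm behind the grasp point. The pads swing forward as they close: fully open they stand 13 mm farther back than shut.
Start: joints at [-1.202, 0.707, -0.028, 1.485, 0.022, 0.951, -0.075], TCP at [0.23, 0.527, 0.194] pointing down, gripper open.
Joint ranges: [-2.71, 2.71], [-0.32, 2.16], [-1.57, 1.52], [0, 2.45], [-1.46, 4.6], [0, 2.02], [-2.83, 2.83]. Speed limits (rad/s): [1.89, 1.89, 2.57, 2.57, 3.01, 3.01, 3.01].

### API

Orientations are given as a rotation vector (axis times angle).
In Python, from plant import manip gives the robot as it stands. The module is installed in compiled form; this text tells all that it offers.
- The arm moves only by the tool drive_tool, never from a script. Its argument "increments" is a list of rows, each an object of numbers: "tx", "ty", "tz": the shift along the tool's x, y, z in cm; "roll": the turn about the tool's z in degrees; "hand": the opening, from 0 (shut) to 1 (fully open). In form: [{"tx": .., "ty": .., "tz": .., "roll": .., "hand": ..}, ...]. A call has 1 to 10 rows; each row is the pose to reach, as a shift and turn from the pose commanded when the call began, along the tool's axes at that moment; what a row does not reach only later rows make up. A row lasts 1/8 s, in which the tool goes at most 62.5 mm and 10.7 degrees, less where a joint would pass 70% of its speed; a pose out of reach is approached as far as the arm can. A call with a gripper value outside its range is refused whole. The fingers move at their own pace and stop on an object; "force" is the grip in N (left out, the last holds). Time passes only in rows, so rows that repeat a pose let the fingers close. It gives the time, the measured TCP pose, the force, the opening and the grip force at its end, in the units of the state.
- manip.get_state(): the state, without advancing time (a new reading comes with each control period).
- manip.camera(name): name is "side" or "top" or "wrist"; returns a dict with "pixels" (384x512x3 uint8, blue, green, red), "fx", "fy", "cx", "cy" (pixels), "D" ([k1, k2, p1, p2, k3] as OpenCV has them; the pictures are not rectified), "cam_to_world" (4x4, takes a point from camera to world coordinates). Camera axes: x right, y up, looking along -z (the intrinsics and any distortion apply to the point x, -y, -z); pixel columns grow to the right and rows downward; lengths in m; the calibration is good to about 2 mm. A picture is of the moment at which its call begins. There is no depth.
- manip.sign_off(): hands the job in; it is judged then, once.
The state is a dict: "clock": time; "joints": joint angles; "qd": joint speeds; "joint_torque": joint torques, N m; "ee_pos": TCP position; "tool_rot": TCP orientation; "ft_force": force on the tool from outside, world axes, zero at the start; "torque": the same for the moment, N m; "width": finger opening in m; "gripper_force": force on a finger pad.
Only numpy, scipy, OpenCV 4.12 (cv2) and the standard library are available. Lean on these libraries where they do the work, as an engineer would, in place of code of your own. Each camera call takes 0.05 s, during which the arm holds its last target. There are 200 camera calls.

### The job

Switch the sandwich press off first: turn its timer, the knob with the bar grip, back all the way to its zero stop, and leave the round thermostat knob as it is. Then lift the sprung lid by its handle up to the half-open mark on the hinge (the middle one of the three), no wider, and finish while still holding it steady there by the handle so that I can wipe the lower plate; do not let it snap shut or disturb the other things on the worktop.

Things in the scene. Friction and masses are not known exactly. Their poses are not given: they have to be found in the camera images.
- press: Sandwich press (contact grill), fixed: black base 320 mm deep, 360 wide, steel lid 185 x 300 on top, 121 mm high in all. Origin: centre of its footprint at worktop height; x from its front (apron, handle; robot's side) to its rear (hinge), y left, z up. The front apron rises to the rear at 0.14 rad; its middle line (x -0.14, z 0.040) has two knobs: timer at y +0.125, thermostat at y -0.125.
- timer (a joint): Timer knob angle, rad: 0 = zero stop (off), growing as it is wound clockwise seen from above it, up to 4.2. It starts wound by 0.9 to 2.9 and stays where it is left (friction 0.04 N m). To switch off, turn it counter-clockwise seen from above until it meets the stop. At 0 the grip bar points straight up the apron's slope (along press x), its white line towards the rear.
- timer_grip (a point): Point on the timer knob's axis, 20 mm above the apron's face, in the grip bar. The knob is a black disc 40 mm across, 8 mm thick, with a bar over its diameter 40 mm long, 12 thick, 22 tall (8 to 30 mm above the apron). The frame turns with the knob: x along the bar to its white-line end, y across it, z the axis out of the apron, 0.14 rad from vertical, leaning to the press's front.
- thermostat_line (a point): Rim of the top of the thermostat knob at its white line: a plain round fluted knob 34 mm in diameter, 22 mm tall, at the right of the apron. To be left alone.
- lid (a joint): Lid angle, rad: 0 = shut, growing as its front is lifted, stop 1.35. Spring and weight pull it shut: 1.7 N m at 0, 2.5 half open, so 6 to 12 N at the handle. Hinge axis: along y through press x 0.105, z 0.085. On the rim of each fixed black hinge disc (60 mm) three raised ribs mark 0 (shut), 0.60 (half open) and 1.20 (wide open); a rib on the lid's own disc beside it lines up with them.
- lid_handle (a point): Lid handle, a black U-shaped bar: a straight round bar 18 mm in diameter, 110 long, parallel to press y, 50 mm in front of the lid's front edge on an arm at each end. Origin: middle of the bar; lid shut it lies at press x -0.135, y 0, z 0.100 (0.24 ahead of the hinge axis, 0.015 above it), about 50 mm clear above the apron. It swings with the lid; its frame equals the press frame when shut.
- cup: Blue plastic cup, 76 mm in diameter, 95 mm tall, standing left of the press. Origin: centre of its underside. Leave alone.
- salt: White salt pot, 40 mm in diameter, 80 mm tall, left of the press towards its front. Leave alone.
- cruet: Clear vinegar cruet with black screw lid, 64 mm in diameter, 168 mm tall, right of the press. Leave alone.
- spatula: Wooden spatula 260 mm long, lying on the worktop in front of the press, to the left. Leave alone.
- jar: Glass jar with steel lid, 68 mm in diameter, 90 mm tall, right of the press, in front of the cruet. Leave alone.
- plate: White melamine plate, 220 mm in diameter, lying at the left of the worktop. Leave alone.
- colander: Aluminium colander, 220 mm in diameter, 85 mm tall, standing at the right of the worktop. Leave alone.

How it is judged:
On the way, in this order (a step that is already met when the one before it is completed fails the run):
1. the timer is turned back to its zero stop while the lid is still shut (value of joint timer below 0.07 rad and value of joint lid below 0.06 rad), for 0.2 s.
2. the lid is held at the half-open mark by its handle (value of joint lid between 0.55 and 0.65 rad and contact force between handle_bar and the fingers above 5 N), for 0.3 s.
At the end, for the whole second after the job is handed in: The timer is at its zero stop (within 0.07 rad) and the lid stands still (under 0.05 rad/s) at the half-open mark, 0.60 rad within 0.05, held up by the fingers on its handle (more than 5 N) (all of step 2 and value of joint timer below 0.07 rad and velocity of joint lid between -0.05 and 0.05 rad/s); the arm keeps its last pose, push and grip.
It fails at once if the lid is opened (0.1 rad) before the timer is back at zero (value of joint lid above 0.1 rad and value of joint timer above 0.12 rad).
It fails at once if the lid is opened much wider than the half-open mark (0.75 rad) (value of joint lid above 0.75 rad).
It fails at once if the lid snaps shut (falls faster than 1.5 rad/s) (velocity of joint lid below -1.5 rad/s).
It fails at once if the thermostat is turned (its line moves 4 mm, 0.25 rad) (distance of thermostat_line from where it was at the start of the episode above 0.004 m).
It fails at once if a bystander is pushed more than 20 mm or tipped over (distance of any of cup, salt, cruet, spatula, jar, plate, colander from where it was at the start of the episode above 0.02 m or angle between any of cup, salt, cruet, jar's own z axis and vertical above 0.4 rad).
It also fails if it takes over 64 s, if anything falls off the work surface, if the arm or the gripper's body presses on something with over 40 N, if the wrist force passes 120 N, or if a joint passes its speed limit or range.

## Working session

There is one attempt and no reset: what is moved stays moved. The work goes in short steps, Python scripts to look and compute and a tool call to move; the robot and the scene stay as the last step left them, time stands still between calls to the robot, and variables do not carry over. Pictures are saved under pics/ and viewed, at most 10 in all, crops included, and the job is handed in when it is done.

Besides the shell and the picture viewer there is one more tool, called after "Call:" as name(argument=value, ...), one argument or row to a line, values as JSON. drive_tool: Moves the arm, as the interface text tells. Its arguments: {"type":"object","properties":{"increments":{"type":"array","items":{"type":"object","properties":{"tx":{"type":"number"},"ty":{"type":"number"},"tz":{"type":"number"},"roll":{"type":"number"},"hand":{"type":"number"}}}},"force":{"type":"number"}},"required":["increments"]}

```bash
mkdir -p pics
cat > h.py <<'E'
import numpy as np, cv2
from plant import manip
from scipy.spatial.transform import Rotation as R
def snap(n,f):
    c=manip.camera(n); cv2.imwrite('pics/'+f,c['pixels'])
    np.savez('pics/'+f+'.npz',**{k:np.array(v) for k,v in c.items()}); return c
def load(f): return dict(np.load('pics/'+f+'.npz'))
def K(c): return np.array([[c['fx'],0,c['cx']],[0,c['fy'],c['cy']],[0,0,1]],float)
def ray(c,u,v):
    p=cv2.undistortPoints(np.array([[[u,v]]],float),K(c),c['D'])[0,0]
    M=c['cam_to_world']; d=M[:3,:3]@np.array([p[0],-p[1],-1]); return M[:3,3],d/np.linalg.norm(d)
def onz(c,u,v,z):
    o,d=ray(c,u,v); return o+d*(z-o[2])/d[2]
def proj(c,P):
    P=np.atleast_2d(P); M=c['cam_to_world']; q=(P-M[:3,3])@M[:3,:3]; q=q*[1,-1,-1]
    return cv2.projectPoints(q.reshape(-1,1,3),np.zeros(3),np.zeros(3),K(c),c['D'])[0][:,0]
E
python3 - <<'E'
from h import *
for n in ('top','side'):
    c=snap(n,n+'0.png'); print(n,c['fx'],c['cam_to_world'].round(3).tolist())
a=[cv2.resize(cv2.imread(f'pics/{n}0.png'),(800,600),interpolation=cv2.INTER_CUBIC) for n in('top','side')]
for n,i in zip(('top','side'),a): cv2.imwrite(f'pics/{n}0b.png',i)
print(manip.get_state())
E
```

```text
top 499.80734455546707 [[-0.011, 0.995, -0.098, 0.351], [-1.0, -0.011, -0.004, -0.012], [-0.005, 0.098, 0.995, 2.154], [0.0, 0.0, 0.0, 1.0]]
side 424.20099054109255 [[-0.991, 0.078, -0.112, 0.362], [-0.137, -0.564, 0.814, 1.289], [0.001, 0.822, 0.57, 1.018], [0.0, 0.0, 0.0, 1.0]]
{'clock': 0.1, 'joints': array([-1.2017276 ,  0.70705444, -0.02764124,  1.48491131,  0.0220136 ,
        0.9509075 , -0.07550776]), 'qd': array([-5.02663392e-04,  2.97688647e-04,  5.38415829e-04, -9.66083215e-04,
       -1.99971604e-04,  3.58852317e-04, -1.82505275e-05]), 'joint_torque': array([ 5.26370586e-04, -8.84275031e+01,  1.23602439e+00, -2.36456376e+01,
        1.70049851e-02,  5.04313663e-03, -5.20445963e-05]), 'ee_pos': array([0.22949442, 0.52693425, 0.1936758 ]), 'tool_rot': array([-6.40645064e-01, -3.07539800e+00,  1.51096693e-03]), 'ft_force': array([-0.49410564, -0.19193382,  0.43534306]), 'torque': array([ 0.03848183, -0.04613738, -0.03410651]), 'gripper_force': 0.0, 'width': 0.08546151615112937}
```

View pics/top0b.png

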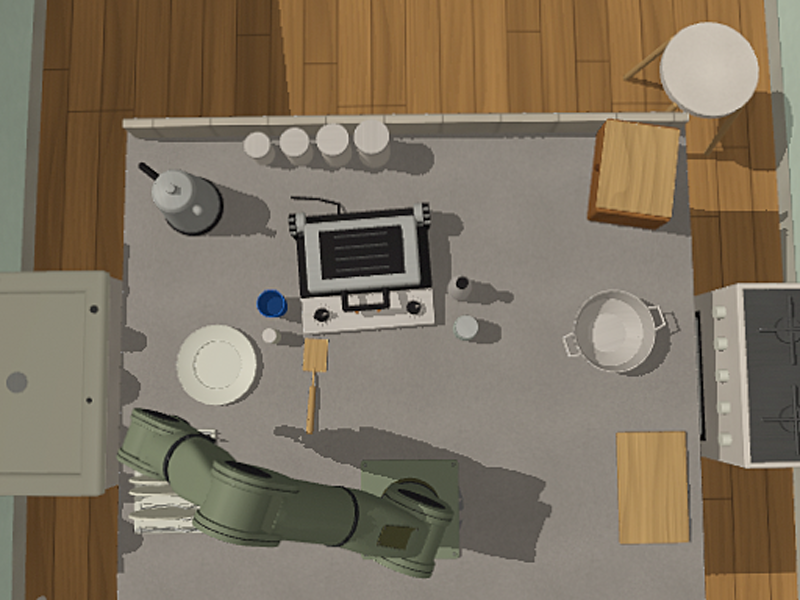

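View pics/side0b.png

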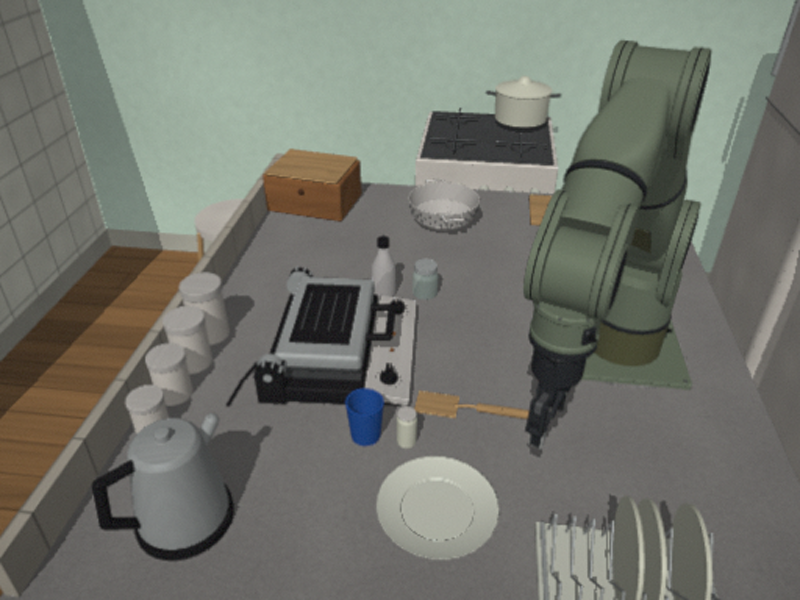

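The top view shows the press at about (365,265), with the timer at (321,314) and the thermostat at (413,307). The cup, salt and spatula are to its left and front. I'll enlarge this area.

Run:
```python
from h import *
a=cv2.imread('pics/top0.png')[175:220,185:285]; b=cv2.imread('pics/side0.png')[165:265,160:275]
A=cv2.resize(a,None,fx=8,fy=8,interpolation=cv2.INTER_CUBIC)
cv2.imwrite('pics/tc.png',A)
cv2.imwrite('pics/sc.png',cv2.resize(b,None,fx=6,fy=6,interpolation=cv2.INTER_CUBIC))
```

```text
(no output)
```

View pics/tc.png

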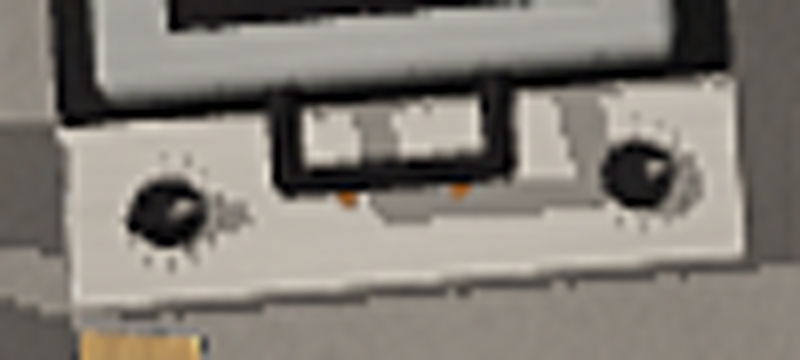

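View pics/sc.png

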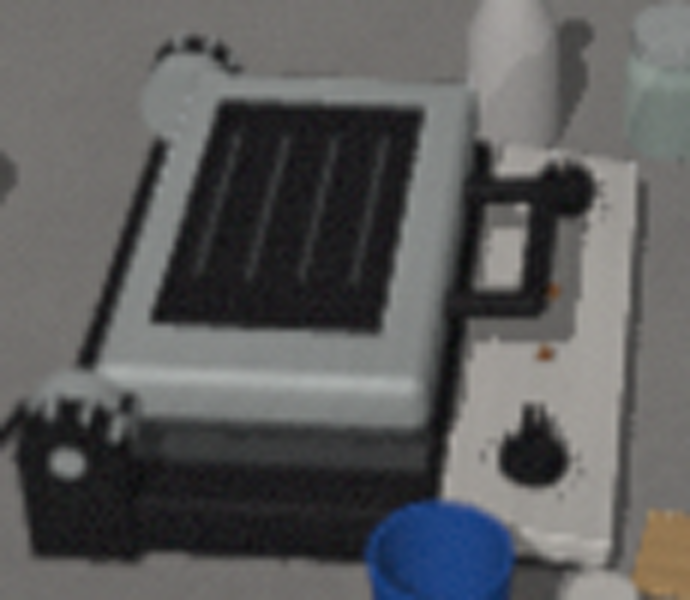

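```bash
cat > fit.py <<'E'
from h import *
from scipy.optimize import least_squares
T=load('top0.png'); S=load('side0.png')
t=lambda x,y:(185+x/8-.5,175+y/8-.5); s=lambda x,y:(160+x/6-.5,165+y/6-.5)
obs=[(T,(-.14,.125,.046),t(165,213)),(T,(-.142,-.125,.055),t(637,173)),
(T,(-.135,.055,.1),t(285,185)),(T,(-.135,-.055,.1),t(507,170)),
(S,(-.14,.125,.044),s(533,458)),(S,(-.135,.055,.1),s(540,308)),(S,(-.142,-.125,.055),s(567,188))]
def W(p,P):
    c,n=np.cos(p[2]),np.sin(p[2]); P=np.array(P); return np.array([p[0]+c*P[0]-n*P[1],p[1]+n*P[0]+c*P[1],P[2]])
f=lambda p:np.concatenate([proj(c,W(p,P))[0]-np.array(u) for c,P,u in obs])
if __name__=='__main__':
    r=least_squares(f,[.75,0,0],loss='soft_l1'); print(r.x,f(r.x).reshape(-1,2).round(1).tolist())
    p=r.x; print(W(p,(-.1415,.125,.05)),W(p,(-.135,0,.1)),W(p,(-.0846,0,.2329)))
    print(R.from_rotvec(manip.get_state()['tool_rot']).as_matrix().round(3))
E
python3 fit.py
```

```text
[0.672931   0.11887901 0.07253773] [[0.3, 0.3], [0.1, 0.7], [0.5, 0.1], [-0.7, -0.2], [0.2, 0.9], [-1.0, -0.2], [-0.2, -0.4]]
[0.52274383 0.23329521 0.05      ] [0.53828601 0.109095   0.1       ] [0.58855347 0.1127477  0.2329    ]
[[-0.917  0.399 -0.   ]
 [ 0.399  0.917 -0.001]
 [-0.    -0.001 -1.   ]]
```

Call:
drive_tool(
  increments=[
    {"tx":-3,"ty":-1.2,"tz":-2,"roll":4,"hand":1},
    {"tx":-8,"ty":-3.2,"tz":-3,"roll":12,"hand":1},
    {"tx":-13,"ty":-5.2,"tz":-3,"roll":21,"hand":1},
    {"tx":-18,"ty":-7.2,"tz":-3,"roll":30,"hand":1},
    {"tx":-23,"ty":-9.2,"tz":-3,"roll":39,"hand":1},
    {"tx":-28,"ty":-11.2,"tz":-3,"roll":48,"hand":1},
    {"tx":-33,"ty":-13.2,"tz":-2,"roll":56,"hand":1},
    {"tx":-37,"ty":-14.8,"tz":-1,"roll":61,"hand":1},
    {"tx":-38.6,"ty":-15.3,"tz":0,"roll":62,"hand":1},
    {"tx":-38.6,"ty":-15.3,"tz":0,"roll":62,"hand":1},
  ],
)

```text
clock: 1.35
ee_pos: [0.5223, 0.2323, 0.1932]
tool_rot: [-2.133, -2.306, 0.002]
ft_force: [-1.1, 0.6, 0.2]
width: 0.0855
gripper_force: 0.0
```

Run:
```python
from h import *
s=manip.get_state(); print(s['clock'],s['joints'].round(3),s['ee_pos'],R.from_rotvec(s['tool_rot']).as_matrix().round(3),s['ft_force'])
c=snap('wrist','w1.png'); print(proj(c,[[.5227,.2333,.06],[.5227,.2333,.04]]))
cv2.imwrite('pics/w1b.png',cv2.resize(c['pixels'],(800,600),interpolation=cv2.INTER_CUBIC))
```

```text
1.35 [-0.591  0.716  0.234  1.501 -0.188  0.947 -0.225] [0.52230481 0.23225473 0.19321588] [[-0.077  0.997 -0.001]
 [ 0.997  0.077 -0.001]
 [-0.001 -0.001 -1.   ]] [-1.14592005  0.55428276  0.19343574]
[[250.03140659 172.30668947]
 [250.0301074  168.77852513]]
```

View pics/w1b.png

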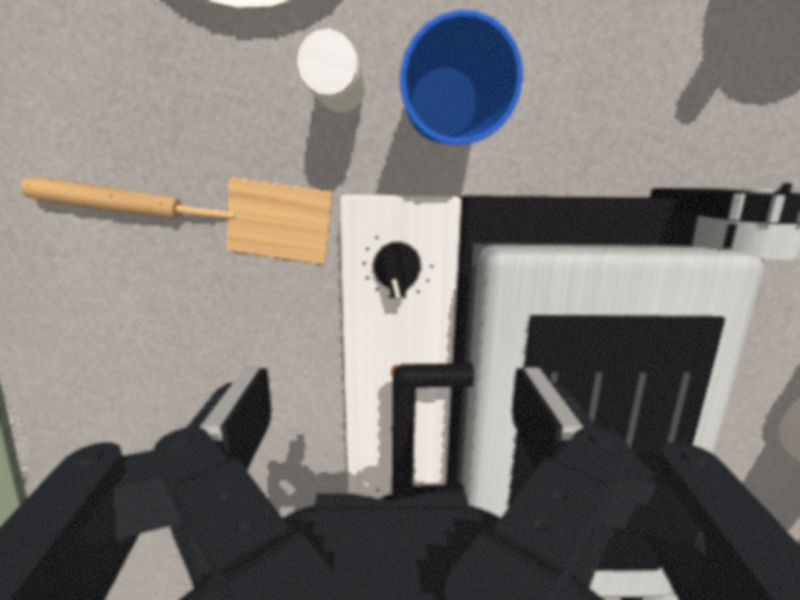

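The timer knob is at (396,265), with its white line pointing down the picture (-y), so it is wound by about 1.5 to 2. I'll enlarge it.

Run:
```python
from h import *
c=load('w1.png')
cv2.imwrite('pics/w1c.png',cv2.resize(c['pixels'][140:205,210:300],None,fx=8,fy=8,interpolation=cv2.INTER_CUBIC))
```

```text
(no output)
```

View pics/w1c.png

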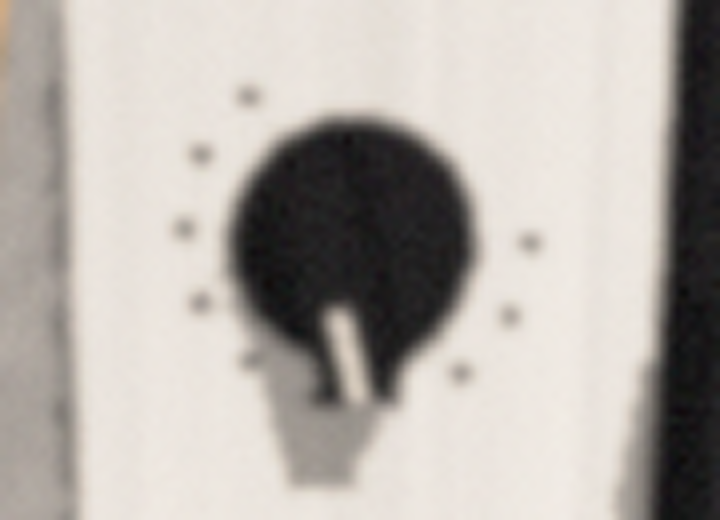

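The white line runs from crop (338,308) to (358,400). The disc centre is at about (352,238).

Run:
```python
from h import *
c=load('w1.png'); g=lambda x,y,z:onz(c,210+x/8-.5,140+y/8-.5,z)
a,b=g(338,308,.0697),g(358,400,.0697); d=b-a
print(a,b,'heading',np.degrees(np.arctan2(d[1],d[0])))
e=g(355,403,.0697); u=d/np.linalg.norm(d); print('bar top centre',e-u*.02)
print('disc',g(352,238,.048)); print('handle left edge',onz(c,393/1.5625,0,.1)[:1])
z=g(530,242,.042); print('zero dot',z)
```

```text
[0.52508156 0.22884379 0.0697    ] [0.52919359 0.21496562 0.0697    ] heading -73.49572608911149
bar top centre [0.52310399 0.23364021 0.0697    ]
disc [0.52693805 0.23477574 0.048     ]
handle left edge [0.51095763]
zero dot [0.5554626  0.23504852 0.042     ]
```

Call:
drive_tool(
  increments=[
    {"tx":0.15,"ty":0.23,"tz":1,"roll":-8,"hand":0.4},
    {"tx":0.15,"ty":0.23,"tz":3,"roll":-12,"hand":0.4},
    {"tx":0.15,"ty":0.23,"tz":5,"roll":-12,"hand":0.4},
    {"tx":0.15,"ty":0.23,"tz":7,"roll":-12,"hand":0.4},
    {"tx":0.15,"ty":0.23,"tz":9,"roll":-12,"hand":0.4},
    {"tx":0.15,"ty":0.23,"tz":10.5,"roll":-12,"hand":0.4},
    {"tx":0.15,"ty":0.23,"tz":11.5,"roll":-12,"hand":0.4},
    {"tx":0.15,"ty":0.23,"tz":11.5,"roll":-12,"hand":0.4},
  ],
)

```text
clock: 2.4
ee_pos: [0.5243, 0.2346, 0.0789]
tool_rot: [-1.88, -2.517, 0.001]
ft_force: [0.7, -0.1, 0.5]
width: 0.0343
gripper_force: 0.0
```

Run:
```python
from h import *
s=manip.get_state(); print(s['joints'].round(3),s['ee_pos'])
c=snap('wrist','w2.png')
cv2.imwrite('pics/w2b.png',cv2.resize(c['pixels'],(800,600),interpolation=cv2.INTER_CUBIC))
```

```text
[-0.544  0.866  0.134  1.619 -0.165  0.669 -0.038] [0.52432436 0.23460127 0.07888457]
```

View pics/w2b.png

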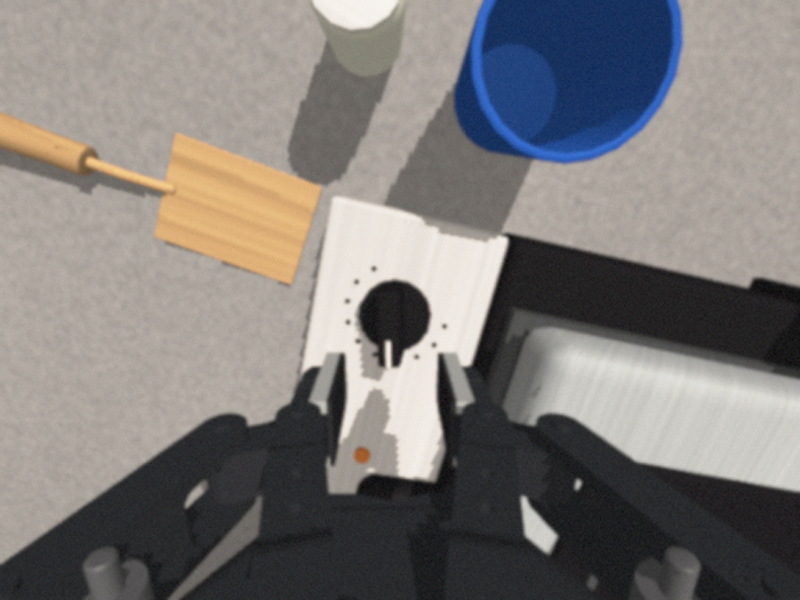

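The white line is vertical at (388,355), centred between the fingers at (335) and (447), so the grasp is lined up. I'll descend and close.

Call:
drive_tool(
  force=40,
  increments=[
    {"tz":1,"hand":0.4},
    {"tz":2,"hand":0.4},
    {"tz":2.6,"hand":0.4},
    {"tz":2.6,"hand":0.2},
    {"tz":2.6,"hand":0},
    {"tz":2.6,"hand":0},
    {"tz":2.6,"hand":0},
    {"tz":2.6,"hand":0},
  ],
)

```text
schema error: expected keys tx, ty, tz, roll, hand
```

Call:
drive_tool(
  force=40,
  increments=[
    {"tx":0,"ty":0,"roll":0,"tz":1,"hand":0.4},
    {"tx":0,"ty":0,"roll":0,"tz":2,"hand":0.4},
    {"tx":0,"ty":0,"roll":0,"tz":2.6,"hand":0.4},
    {"tx":0,"ty":0,"roll":0,"tz":2.6,"hand":0.2},
    {"tx":0,"ty":0,"roll":0,"tz":2.6,"hand":0},
    {"tx":0,"ty":0,"roll":0,"tz":2.6,"hand":0},
    {"tx":0,"ty":0,"roll":0,"tz":2.6,"hand":0},
    {"tx":0,"ty":0,"roll":0,"tz":2.6,"hand":0},
  ],
)

```text
clock: 3.45
ee_pos: [0.5246, 0.2344, 0.0532]
tool_rot: [1.88, 2.517, -0.0]
ft_force: [0.1, 0.9, -0.1]
width: -0.0003
gripper_force: 0.0
```

Run:
```python
from h import *
s=manip.get_state(); print(s['joints'].round(3),s['ee_pos'],s['torque'],s['width'],s['gripper_force'])
c=snap('wrist','w3.png'); print(proj(c,[[.5245,.234,.0697]]),proj(c,[s['ee_pos']]))
cv2.imwrite('pics/w3b.png',cv2.resize(c['pixels'][130:330,120:400],None,fx=2.8,fy=2.8,interpolation=cv2.INTER_CUBIC))
```

```text
[-0.538  0.905  0.125  1.636 -0.171  0.612 -0.033] [0.52457983 0.23435845 0.05316058] [-0.06039159  0.01768196  0.0537482 ] -0.00025100668578862187 0.0
[[249.16799038 224.74777264]] [[249.44460966 214.91081314]]
```

View pics/w3b.png

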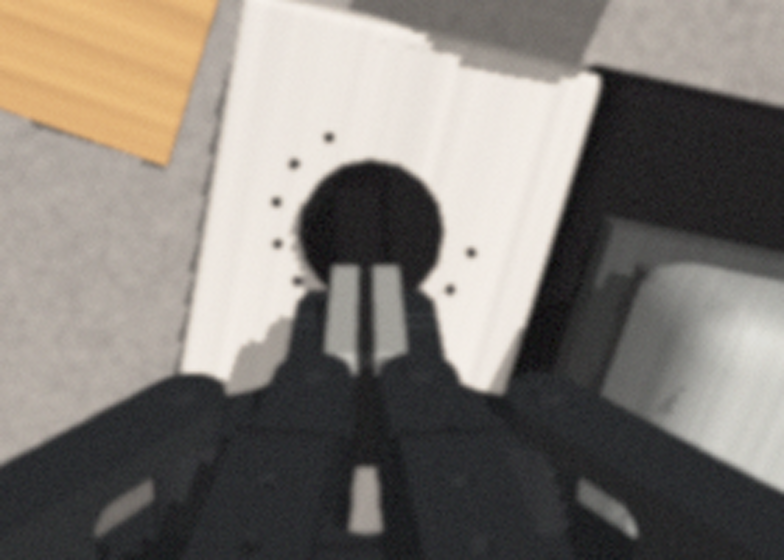

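The shut fingers, with their light tips at (345-405, 265-360), lie over the disc, and the bar is not between them. I'll check the real scale and depth of the tips.

Run:
```python
from h import *
for f,p in (('w1.png',None),('w2.png',None),('w3.png',None)):
    c=load(f); print(c['fx'],c['fy'],c['cx'],c['cy'],c['D'].round(3),c['cam_to_world'][:3].round(3).tolist())
s=manip.get_state()
M=R.from_rotvec(s['tool_rot']).as_matrix()
c=load('w3.png'); T=c['cam_to_world']; print('cam in tool',M.T@(T[:3,3]-s['ee_pos']),'\n',(M.T@T[:3,:3]).round(3))
# tip points in tool frame, shut
for x in(-.011,.011):
  for y in (-.006,0,.006):
    for z in (0,-.02,-.04):
      q=proj(c,s['ee_pos']+M@np.array([x,y,z]))[0]; print(x,y,z,((q-[120,130])*2.8).round())
c=load('w1.png'); e=np.array([.5223,.2323,.1932])
M=np.array([[-.077,.997,0],[.997,.077,0],[0,0,-1]])
for z in(0,-.013,-.04): print('w1',[(proj(c,e+M@np.array([x,.0427,z]))[0]*1.5625).round() for x in(-.011,.011)])
```

```text
264.72209846437346 264.72209846437346 250.1398311955825 189.7041626145778 [-0.019  0.     0.     0.     0.   ] [[0.997, -0.075, -0.023, 0.517], [0.078, 0.954, 0.288, 0.305], [0.0, -0.289, 0.957, 0.372]]
264.72209846437346 264.72209846437346 250.1398311955825 189.7041626145778 [-0.019  0.     0.     0.     0.   ] [[0.959, -0.272, -0.084, 0.504], [0.285, 0.918, 0.276, 0.305], [0.001, -0.289, 0.957, 0.258]]
264.72209846437346 264.72209846437346 250.1398311955825 189.7041626145778 [-0.019  0.     0.     0.     0.   ] [[0.959, -0.272, -0.084, 0.504], [0.284, 0.918, 0.276, 0.305], [0.002, -0.289, 0.957, 0.232]]
cam in tool [ 7.32215446e-02  3.45996307e-05 -1.79283885e-01] 
 [[ 0.001  0.957  0.289]
 [ 1.    -0.    -0.002]
 [-0.002  0.289 -0.957]]
-0.011 -0.006 0 [340. 276.]
-0.011 -0.006 -0.02 [337. 312.]
-0.011 -0.006 -0.04 [334. 357.]
-0.011 0 0 [363. 276.]
-0.011 0 -0.02 [363. 312.]
-0.011 0 -0.04 [363. 357.]
-0.011 0.006 0 [385. 276.]
-0.011 0.006 -0.02 [388. 312.]
-0.011 0.006 -0.04 [391. 357.]
0.011 -0.006 0 [339. 198.]
0.011 -0.006 -0.02 [336. 226.]
0.011 -0.006 -0.04 [333. 262.]
0.011 0 0 [363. 198.]
0.011 0 -0.02 [363. 226.]
0.011 0 -0.04 [363. 262.]
0.011 0.006 0 [386. 198.]
0.011 0.006 -0.02 [389. 226.]
0.011 0.006 -0.04 [392. 262.]
w1 [array([480., 357.]), array([483., 314.])]
w1 [array([486., 370.]), array([489., 324.])]
w1 [array([501., 402.]), array([506., 350.])]
```

The tips seen in w1 to w3 appear to sit about 40 mm behind the reported TCP, which would explain closing on air above the bar. I'll check with a gentle touch on the bar's top, fingers shut.

Call:
drive_tool(
  increments=[
    {"tx":0,"ty":0,"tz":0.3,"roll":0,"hand":0},
    {"tx":0,"ty":0,"tz":0.6,"roll":0,"hand":0},
    {"tx":0,"ty":0,"tz":0.9,"roll":0,"hand":0},
    {"tx":0,"ty":0,"tz":1.1,"roll":0,"hand":0},
    {"tx":0,"ty":0,"tz":1.3,"roll":0,"hand":0},
  ],
)

```text
clock: 4.12
ee_pos: [0.5246, 0.2344, 0.04]
tool_rot: [1.881, 2.517, -0.0]
ft_force: [-0.6, 0.3, 0.4]
width: 0.0
gripper_force: 0.0
```

Call:
drive_tool(
  increments=[
    {"tx":0,"ty":0,"tz":0.2,"roll":0,"hand":0},
    {"tx":0,"ty":0,"tz":0.4,"roll":0,"hand":0},
    {"tx":0,"ty":0,"tz":0.6,"roll":0,"hand":0},
  ],
)

```text
clock: 4.5
ee_pos: [0.5245, 0.2344, 0.034]
tool_rot: [-1.881, -2.517, 0.0]
ft_force: [-0.4, 0.1, 0.5]
width: -0.0001
gripper_force: 0.0
```

Call:
drive_tool(
  increments=[
    {"tx":0,"ty":0,"tz":0.15,"roll":0,"hand":0},
    {"tx":0,"ty":0,"tz":0.3,"roll":0,"hand":0},
  ],
)

```text
clock: 4.75
ee_pos: [0.5251, 0.2345, 0.0324]
tool_rot: [1.88, 2.516, 0.002]
ft_force: [-9.4, -2.7, 44.8]
width: -0.0003
gripper_force: 22.6
```

Call:
drive_tool(
  increments=[
    {"tx":0,"ty":0,"tz":0.15,"roll":0,"hand":0},
    {"tx":0,"ty":0,"tz":0.3,"roll":0,"hand":0},
  ],
)

```text
clock: 5.0
ee_pos: [0.5255, 0.2347, 0.0318]
tool_rot: [1.88, 2.515, 0.005]
ft_force: [-20.9, -7.5, 95.3]
width: -0.0
gripper_force: 48.3
```

Contact came at TCP z of about 0.033, with the bar's top at 0.070, so the tips sit about 37 mm behind the TCP. I'm backing off now.

Call:
drive_tool(
  increments=[
    {"tx":0,"ty":0,"tz":-0.6,"roll":0,"hand":0},
    {"tx":0,"ty":0,"tz":-1.6,"roll":0,"hand":0},
    {"tx":0,"ty":0,"tz":-2.2,"roll":0,"hand":0.4},
    {"tx":0,"ty":0,"tz":-2.2,"roll":0,"hand":0.4},
    {"tx":0,"ty":0,"tz":-2.2,"roll":0,"hand":0.4},
    {"tx":0,"ty":0,"tz":-2.2,"roll":0,"hand":0.4},
  ],
)

```text
clock: 5.75
ee_pos: [0.5245, 0.2343, 0.0498]
tool_rot: [-1.88, -2.516, 0.001]
ft_force: [-0.3, -0.5, -0.6]
width: 0.0337
gripper_force: 0.0
```

Run:
```python
from h import *
s=manip.get_state(); print(s['ee_pos'],s['width'],s['ft_force'],s['torque'])
c=snap('wrist','w4.png')
cv2.imwrite('pics/w4b.png',cv2.resize(c['pixels'][130:330,120:400],None,fx=2.8,fy=2.8,interpolation=cv2.INTER_CUBIC))
```

```text
[0.52446656 0.23431549 0.04980818] 0.033727279528302075 [-0.3372685  -0.51715612 -0.56503508] [-0.0092801   0.02355904 -0.02011023]
```

View pics/w4b.png

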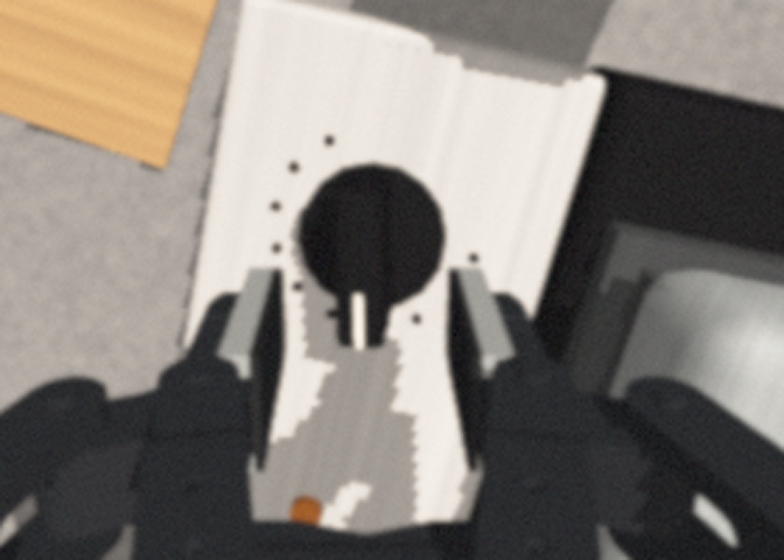

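The bar is still lined up, with its white line at (358,320) between the fingers at (280) and (452). I'll descend 3 cm with the offset allowed for, then close.

Call:
drive_tool(
  force=40,
  increments=[
    {"tx":0,"ty":-0.1,"tz":0.8,"roll":0,"hand":0.4},
    {"tx":0,"ty":-0.1,"tz":1.6,"roll":0,"hand":0.4},
    {"tx":0,"ty":-0.1,"tz":2.2,"roll":0,"hand":0.4},
    {"tx":0,"ty":-0.1,"tz":2.6,"roll":0,"hand":0.4},
  ],
)

```text
clock: 6.3
ee_pos: [0.5235, 0.234, 0.0235]
tool_rot: [-1.881, -2.516, 0.001]
ft_force: [0.1, -0.5, 0.8]
width: 0.0341
gripper_force: 0.0
```

Call:
drive_tool(
  increments=[
    {"tx":0,"ty":0,"tz":0.2,"roll":0,"hand":0.4},
    {"tx":0,"ty":0,"tz":0.4,"roll":0,"hand":0.2},
    {"tx":0,"ty":0,"tz":0.4,"roll":0,"hand":0},
    {"tx":0,"ty":0,"tz":0.4,"roll":0,"hand":0},
    {"tx":0,"ty":0,"tz":0.4,"roll":0,"hand":0},
  ],
)

```text
clock: 6.92
ee_pos: [0.5236, 0.2341, 0.0201]
tool_rot: [1.88, 2.517, -0.0]
ft_force: [0.2, -0.1, -3.7]
width: 0.0119
gripper_force: 38.4
```

The grip holds the bar at 11.9 mm wide. Now I'll turn it counter-clockwise (negative roll).

Call:
drive_tool(
  increments=[
    {"tx":0,"ty":0,"tz":0,"roll":-6,"hand":0},
    {"tx":0,"ty":0,"tz":0,"roll":-13,"hand":0},
    {"tx":0,"ty":0,"tz":0,"roll":-20,"hand":0},
    {"tx":0,"ty":0,"tz":0,"roll":-27,"hand":0},
    {"tx":0,"ty":0,"tz":0,"roll":-34,"hand":0},
    {"tx":0,"ty":0,"tz":0,"roll":-40,"hand":0},
  ],
)

```text
clock: 7.68
ee_pos: [0.523, 0.2338, 0.0201]
tool_rot: [-0.901, -3.009, 0.002]
ft_force: [-5.6, -0.5, 1.1]
width: 0.011
gripper_force: 38.9
```

Call:
drive_tool(
  increments=[
    {"tx":0,"ty":0,"tz":0,"roll":-7,"hand":0},
    {"tx":0,"ty":0,"tz":0,"roll":-14,"hand":0},
    {"tx":0,"ty":0,"tz":0,"roll":-21,"hand":0},
    {"tx":0,"ty":0,"tz":0,"roll":-28,"hand":0},
    {"tx":0,"ty":0,"tz":0,"roll":-33,"hand":0},
  ],
)

```text
clock: 8.3
ee_pos: [0.5228, 0.2331, 0.0201]
tool_rot: [-0.01, -3.14, 0.003]
ft_force: [-6.1, -4.9, 3.2]
width: 0.0109
gripper_force: 39.5
```

Run:
```python
from h import *
s=manip.get_state(); M=R.from_rotvec(s['tool_rot']).as_matrix(); print(s['joints'].round(2),s['torque'],s['ft_force'],s['width'],s['gripper_force'],'y heading',np.degrees(np.arctan2(M[1,1],M[0,1])))
```

```text
[-0.37  0.95 -0.21  1.65  0.31  0.57  0.81] [-1.13118959  1.05143085 -0.0375432 ] [-6.08615729 -4.91742003  3.18723317] 0.010918752731052144 39.48093295097351 y heading 89.63594581663384
```

Call:
drive_tool(
  increments=[
    {"tx":0,"ty":0,"tz":0,"roll":-3,"hand":0},
    {"tx":0,"ty":0,"tz":0,"roll":-6,"hand":0},
    {"tx":0,"ty":0,"tz":0,"roll":-8,"hand":0},
    {"tx":0,"ty":0,"tz":0,"roll":-8,"hand":0},
  ],
)

```text
clock: 8.8
ee_pos: [0.5228, 0.2328, 0.0201]
tool_rot: [0.203, -3.133, 0.003]
ft_force: [-7.1, -5.5, 4.5]
width: 0.0112
gripper_force: 45.1
```

```bash
cat > st.py <<'E'
from h import *
s=manip.get_state(); M=R.from_rotvec(s['tool_rot']).as_matrix(); print(s['clock'],s['ee_pos'],s['torque'],s['ft_force'],s['width'],s['gripper_force'],'y heading',np.degrees(np.arctan2(M[1,1],M[0,1])),s['joints'].round(2))
E
python3 st.py
```

```text
8.8 [0.52282011 0.23282895 0.02007836] [-1.26331168  1.06212734 -0.84963786] [-7.1058216  -5.52124383  4.54823033] 0.011209405562995116 45.13167062941534 y heading 97.40669231798563 [-0.35  0.96 -0.24  1.65  0.36  0.58  0.9 ]
```

The torque about z has risen to -0.85 N m, so the knob is at its stop. One more small push, then release and lift.

Call:
drive_tool(
  increments=[
    {"tx":0,"ty":0,"tz":0,"roll":-3,"hand":0},
    {"tx":0,"ty":0,"tz":0,"roll":-3,"hand":0},
    {"tx":0,"ty":0,"tz":0,"roll":-3,"hand":0.35},
    {"tx":0,"ty":0,"tz":0,"roll":-3,"hand":0.35},
    {"tx":0,"ty":0,"tz":0,"roll":-3,"hand":0.35},
    {"tx":0,"ty":0,"tz":-1.5,"roll":-3,"hand":0.35},
    {"tx":0,"ty":0,"tz":-4,"roll":-3,"hand":0.35},
    {"tx":0,"ty":0,"tz":-8,"roll":-3,"hand":0.35},
    {"tx":0,"ty":0,"tz":-12,"roll":-3,"hand":0.35},
    {"tx":0,"ty":0,"tz":-12,"roll":-3,"hand":0.35},
  ],
)

```text
clock: 10.05
ee_pos: [0.5247, 0.2347, 0.1436]
tool_rot: [-0.286, 3.124, 0.003]
ft_force: [0.5, -0.5, 0.8]
width: 0.03
gripper_force: 0.0
```

Run:
```python
from h import *
import st
c=snap('wrist','w5.png'); print(proj(c,[[.527,.2348,.046],[.5383,.1091,.1]])*1.5)
cv2.imwrite('pics/w5b.png',cv2.resize(c['pixels'],None,fx=1.5,fy=1.5,interpolation=cv2.INTER_CUBIC))
```

```text
10.05 [0.52472749 0.23472411 0.14359498] [ 0.03722139  0.03145993 -0.0127276 ] [ 0.4588256  -0.54025383  0.84099425] 0.030010685212140214 0.0 y heading 100.4542108717176 [-0.31  0.78 -0.33  1.55  0.31  0.86  1.  ]
[[374.82396686 272.84978459]
 [160.61053608 278.18033517]]
```

View pics/w5b.png

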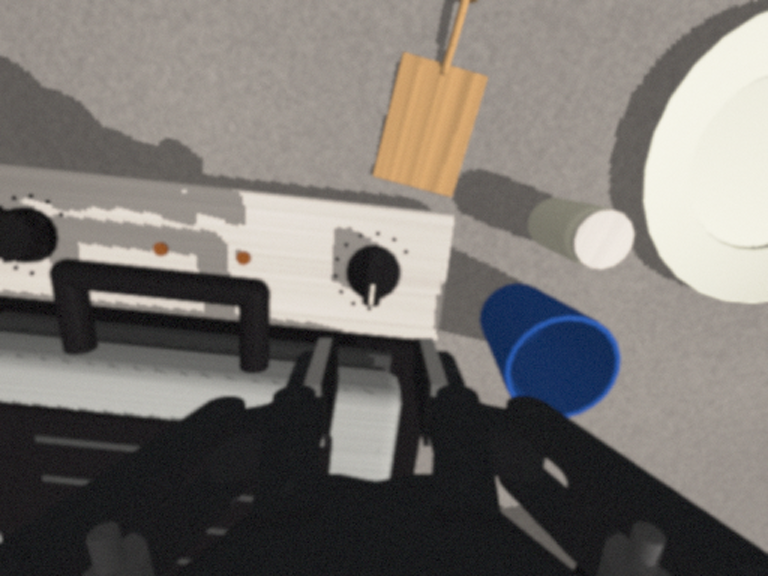

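The white line at (372,285-305) now points to the press's rear, and the bystanders are in place. The handle bar runs from (55,272) to (268,292).

Run:
```python
from h import *
c=load('w5.png'); g=lambda x,y,z:onz(c,x/1.5-.17,y/1.5-.17,z)
a,b=g(374,284,.0697),g(370,304,.0697); print('line heading',np.degrees(np.arctan2(*(b-a)[1::-1])))
h=g(62,274,.1),g(262,293,.1); m=(h[0]+h[1])/2; d=h[1]-h[0]; print(h,m,'bar heading',np.degrees(np.arctan2(d[1],d[0])))
s=manip.get_state(); M=R.from_rotvec(s['tool_rot']).as_matrix()
for q in (m,np.array([.5383,.1091,.1])): print('tool shift cm',M.T@(q-s['ee_pos'])*100)
```

```text
line heading -0.37092453458149344
(array([0.54624721, 0.05108986, 0.1       ]), array([0.53643007, 0.16854701, 0.1       ])) [0.54133864 0.10981843 0.1       ] bar heading 94.77771550510846
tool shift cm [  0.57036925 -12.55573095   4.17307598]
tool shift cm [  0.88222517 -12.57122778   4.17232423]
```

Run:
```python
from h import *
c=load('w5.png'); im=c['pixels'].min(2)[184:208,238:260].astype(int)
for r in im: print(' '.join('%3d'%v for v in r))
```

```text
23  21  18  17  18  22  25  21  34  25  26  33  37  28  34  31  31  27  33  31  30  32
 22  26  27  20  20  21  26  25  29  32  32  35  35  30  31  36  34  26  34  35  33  28
 18  19  18  17  28  19  28  31  32  31  28  32  30  33  31  30  31  26  29  37  30  30
 22  19  14  25  27  27  25  25  27  31  29  37  27  36  29  30  30  32  28  30  31  31
 22  20  16  23  19  25  25  37  37  51  59  51  41  34  29  24  31  28  28  33  33  35
 22  22  19  17  17  22  23  31  61  89 111  99  68  39  33  29  30  32  32  29  33  32
 18  14  17  26  21  19  32  44  79 131 160 141  92  45  30  31  34  30  33  27  32  32
 18  23  11  16  20  25  29  52  97 155 185 158  97  49  32  29  32  29  37  28  30  30
 16  23  24  17  22  21  35  53 102 161 183 153  95  47  33  29  27  31  29  34  31  30
 20  19  28  18  23  29  35  54 109 163 182 149  88  48  29  35  32  24  32  34  34  35
 50  34  20  21  22  28  31  66 119 166 178 136  81  43  30  29  24  32  21  30  37  53
 90  57  32  20  12  28  36  73 130 174 177 132  66  37  30  28  29  31  36  51  69 101
138 102  65  38  28  29  41  77 133 181 174 1
[... 310 characters left out ...]
 199 180 139  83  41  51 100 159 190 164 100  50  45  88 139 179 198 203 206 209 207
207 201 188 146  92  52  57 101 156 184 154 100  49  54 100 155 190 205 210 206 205 207
203 207 194 164 126  84  74 100 152 173 148  91  57  72 120 170 197 207 208 206 208 207
206 209 203 192 169 140 114 118 138 154 139 110  99 113 152 183 202 208 208 209 207 207
211 209 209 206 196 180 157 131 130 155 161 154 153 166 180 199 207 210 208 207 206 207
215 209 211 210 209 200 172 135 127 161 183 191 193 196 200 209 207 210 209 209 209 208
210 214 215 214 213 204 183 154 147 173 196 206 209 208 209 211 209 212 211 208 208 212
211 212 214 213 211 207 200 187 187 194 208 211 212 211 211 209 210 210 211 211 212 212
```

Run:
```python
from h import *
def line(f,r0,r1,c0,c1):
    im=load(f)['pixels'].min(2).astype(float)[r0:r1,c0:c1]; w=np.clip(im-45,0,None); x=(w*np.arange(c0,c1)).sum(1)/w.sum(1)
    p=np.polyfit(np.arange(r0,r1),x,1); return p
p=line('w5.png',190,200,244,252); print('slope',p[0])
c=load('w5.png')
a=.14; up=np.array([np.cos(a),0,np.sin(a)]); n=np.array([-np.sin(a),0,np.cos(a)]); left=np.array([0,1,0])
for yaw in (.055,.0725,.09):
  Z=R.from_euler('z',yaw).as_matrix(); C=np.array([.527,.2348,.048])-Z@n*.008
  for t in (0,.07,.14,.2):
    u=np.cos(t)*up-np.sin(t)*left
    q=proj(c,[C+Z@(n*.03+u*r) for r in (.008,.019)]); d=q[1]-q[0]; print(yaw,t,q.round(1).tolist(),'slope',(d[0]/d[1]).round(3))
```

```text
slope -0.11520389642292808
0.055 0 [[249.3, 193.2], [247.9, 203.9]] slope -0.129
0.055 0.07 [[248.7, 193.1], [246.6, 203.7]] slope -0.202
0.055 0.14 [[248.2, 193.0], [245.3, 203.4]] slope -0.276
0.055 0.2 [[247.7, 192.9], [244.2, 203.1]] slope -0.342
0.0725 0 [[249.4, 193.2], [248.2, 203.9]] slope -0.111
0.0725 0.07 [[248.8, 193.1], [246.9, 203.7]] slope -0.183
0.0725 0.14 [[248.3, 193.0], [245.6, 203.5]] slope -0.258
0.0725 0.2 [[247.8, 192.9], [244.5, 203.2]] slope -0.323
0.09 0 [[249.5, 193.2], [248.4, 204.0]] slope -0.094
0.09 0.07 [[248.9, 193.2], [247.1, 203.8]] slope -0.165
0.09 0.14 [[248.3, 193.0], [245.8, 203.5]] slope -0.239
0.09 0.2 [[247.9, 192.9], [244.7, 203.3]] slope -0.304
```

The line's slope matches timer = 0. Now I'll go over to the handle.

Call:
drive_tool(
  increments=[
    {"tx":0.1,"ty":-1.5,"tz":-1,"roll":10,"hand":0.5},
    {"tx":0.2,"ty":-3.5,"tz":-1,"roll":20,"hand":0.5},
    {"tx":0.3,"ty":-6,"tz":-1,"roll":30,"hand":0.5},
    {"tx":0.4,"ty":-8.5,"tz":-1,"roll":40,"hand":0.5},
    {"tx":0.5,"ty":-10.5,"tz":-1,"roll":50,"hand":0.5},
    {"tx":0.6,"ty":-12,"tz":-1,"roll":60,"hand":0.5},
    {"tx":0.7,"ty":-12.6,"tz":-0.5,"roll":70,"hand":0.5},
    {"tx":0.7,"ty":-12.6,"tz":0,"roll":80,"hand":0.5},
    {"tx":0.7,"ty":-12.6,"tz":0,"roll":90,"hand":0.5},
    {"tx":0.7,"ty":-12.6,"tz":0,"roll":96,"hand":0.5},
  ],
)

```text
clock: 11.35
ee_pos: [0.5392, 0.1089, 0.1396]
tool_rot: [-2.138, -2.301, 0.002]
ft_force: [-0.5, -0.1, 0.2]
width: 0.0424
gripper_force: 0.0
```

```bash
python3 st.py
```

```text
11.35 [0.53917997 0.10893496 0.13963399] [ 0.01045992 -0.02586596 -0.0488362 ] [-0.46429448 -0.09459067  0.19515253] 0.04238735221321379 0.0 y heading 4.208899619239145 [-0.33  0.75  0.14  1.65 -0.14  0.75 -0.05]
```

Call:
drive_tool(
  increments=[
    {"tx":0,"ty":0,"tz":1.5,"roll":0,"hand":0.5},
    {"tx":0,"ty":0,"tz":3,"roll":0,"hand":0.5},
    {"tx":0,"ty":0,"tz":4.5,"roll":0,"hand":0.5},
    {"tx":0,"ty":0,"tz":6,"roll":0,"hand":0.5},
    {"tx":0,"ty":0,"tz":7,"roll":0,"hand":0.5},
    {"tx":0,"ty":0,"tz":7.5,"roll":0,"hand":0.5},
  ],
)

```text
clock: 12.1
ee_pos: [0.5395, 0.1089, 0.0645]
tool_rot: [-2.133, -2.306, 0.001]
ft_force: [0.5, -0.2, 0.9]
width: 0.0427
gripper_force: 0.0
```

Call:
drive_tool(
  increments=[
    {"tx":0,"ty":0,"tz":0.6,"roll":0,"hand":0.5},
    {"tx":0,"ty":0,"tz":1.2,"roll":0,"hand":0.5},
    {"tx":0,"ty":0,"tz":1.8,"roll":0,"hand":0.5},
    {"tx":0,"ty":0,"tz":2.2,"roll":0,"hand":0.5},
    {"tx":0,"ty":0,"tz":2.2,"roll":0,"hand":0.5},
  ],
)

```text
clock: 12.72
ee_pos: [0.5395, 0.1089, 0.0429]
tool_rot: [-2.133, -2.306, 0.001]
ft_force: [0.2, 0.5, 0.9]
width: 0.0428
gripper_force: 0.0
```

Call:
drive_tool(
  force=70,
  increments=[
    {"tx":0,"ty":0,"tz":0,"roll":0,"hand":0.3},
    {"tx":0,"ty":0,"tz":0,"roll":0,"hand":0},
    {"tx":0,"ty":0,"tz":0,"roll":0,"hand":0},
    {"tx":0,"ty":0,"tz":0,"roll":0,"hand":0},
    {"tx":0,"ty":0,"tz":0,"roll":0,"hand":0},
  ],
)

```text
clock: 13.35
ee_pos: [0.541, 0.1091, 0.0436]
tool_rot: [2.132, 2.305, 0.004]
ft_force: [6.8, 1.0, -0.2]
width: 0.0161
gripper_force: 68.2
```

```bash
python3 st.py
python3 - <<'E'
import numpy as np
r=np.hypot(.24,.015); a0=np.arctan2(.015,.24)
for t in np.arange(0,.61,.05): print(round(t,2),((.24-r*np.cos(a0+t))*100).round(2),((r*np.sin(a0+t)-.015)*100).round(2))
E
```

```text
13.35 [0.54097259 0.10906561 0.04356719] [ 0.07085042 -1.32518306 -0.11680655] [ 6.84375326  0.99420916 -0.20853184] 0.016125616266681107 68.18817973136902 y heading 4.449956590675718 [-0.31  0.89  0.1   1.73 -0.16  0.52 -0.03]
0.0 0.0 0.0
0.05 0.1 1.2
0.1 0.27 2.39
0.15 0.49 3.57
0.2 0.78 4.74
0.25 1.12 5.89
0.3 1.52 7.03
0.35 1.97 8.14
0.4 2.48 9.23
0.45 3.04 10.29
0.5 3.66 11.32
0.55 4.32 12.32
0.6 5.04 13.29
```

The handle is gripped. I'll lift along the arc, first to about 0.4 rad.

Call:
drive_tool(
  increments=[
    {"tx":0,"ty":0.2,"tz":-0.6,"roll":0,"hand":0},
    {"tx":0,"ty":0.3,"tz":-1.8,"roll":0,"hand":0},
    {"tx":0,"ty":0.5,"tz":-3,"roll":0,"hand":0},
    {"tx":0,"ty":0.75,"tz":-4.15,"roll":0,"hand":0},
    {"tx":0,"ty":1.1,"tz":-5.3,"roll":0,"hand":0},
    {"tx":0,"ty":1.45,"tz":-6.45,"roll":0,"hand":0},
    {"tx":0,"ty":1.9,"tz":-7.6,"roll":0,"hand":0},
    {"tx":0,"ty":2.4,"tz":-8.7,"roll":0,"hand":0},
    {"tx":0,"ty":2.65,"tz":-9.25,"roll":0,"hand":0},
    {"tx":0,"ty":2.65,"tz":-9.25,"roll":0,"hand":0},
  ],
)

```text
clock: 14.6
ee_pos: [0.5636, 0.1106, 0.1359]
tool_rot: [-2.131, -2.304, 0.007]
ft_force: [-14.4, -2.4, -5.2]
width: 0.0155
gripper_force: 68.6
```

```bash
python3 st.py
```

```text
14.6 [0.5636393  0.11064048 0.13590942] [-0.45787876  3.61950536 -0.11836089] [-14.43160005  -2.44208468  -5.24848935] 0.015515857578548828 68.63622307777405 y heading 4.459969200374663 [-0.32  0.79  0.14  1.56 -0.14  0.81 -0.05]
```

Call:
drive_tool(
  increments=[
    {"tx":0,"ty":0.2,"tz":-0.6,"roll":0,"hand":0},
    {"tx":0,"ty":0.6,"tz":-1.3,"roll":0,"hand":0},
    {"tx":0,"ty":1.0,"tz":-2.0,"roll":0,"hand":0},
    {"tx":0,"ty":1.4,"tz":-2.7,"roll":0,"hand":0},
    {"tx":0,"ty":1.9,"tz":-3.3,"roll":0,"hand":0},
    {"tx":0,"ty":2.2,"tz":-3.8,"roll":0,"hand":0},
    {"tx":0,"ty":2.4,"tz":-4.05,"roll":0,"hand":0},
    {"tx":0,"ty":2.4,"tz":-4.05,"roll":0,"hand":0},
    {"tx":0,"ty":2.4,"tz":-4.05,"roll":0,"hand":0},
  ],
)

```text
clock: 15.72
ee_pos: [0.5868, 0.1123, 0.1765]
tool_rot: [-2.131, -2.303, 0.009]
ft_force: [-23.7, -4.0, 4.5]
width: 0.0159
gripper_force: 68.8
```

```bash
python3 st.py
python3 - <<'E'
from h import *
# lid angle from side view: compare hinge/handle edges: dark handle bar end near projected positions
c=snap('side','s2.png'); import sys; sys.argv=['']
from fit import W
p=[.672931,.118879,.0725]
s=manip.get_state(); r=np.hypot(.24,.015); a0=np.arctan2(.015,.24)
for t in (.5,.55,.6,.65,.7):
    q=[W(p,(.105-r*np.cos(a0+t),y,.085+r*np.sin(a0+t))) for y in (.055,)]
    # lid top front-left corner: shut at (-.085,.15,.121)
    v=np.array([-.19,.036]); x=v[0]*np.cos(t)+v[1]*np.sin(t); z=-v[0]*np.sin(t)+v[1]*np.cos(t)
    q.append(W(p,(.105+x,.15,.085+z))); print(t,proj(c,q).round(1).tolist())
im=c['pixels'].max(2); print('corner region')
q=proj(c,q)[1].astype(int)
for y in range(q[1]-16,q[1]+30,2): print(y,q[0]-24,' '.join('%3d'%v for v in im[y,q[0]-24:q[0]+24:2]))
E
```

```text
15.725 [0.58684757 0.11227739 0.17645044] [-0.72912092  5.020711   -0.1050516 ] [-23.65516668  -4.01969677   4.47018193] 0.015935536615002643 68.7991315126419 y heading 4.453702910720376 [-0.31  0.77  0.15  1.42 -0.13  0.97 -0.05]
0.5 [[237.2, 188.3], [217.1, 206.6]]
0.55 [[235.1, 185.8], [214.9, 204.7]]
0.6 [[232.8, 183.3], [212.7, 202.8]]
0.65 [[230.4, 180.8], [210.3, 201.0]]
0.7 [[227.9, 178.4], [207.8, 199.3]]
corner region
183 183 123 133 127  35  46  25  36  40  24  39  31  26  40  36  28  87 136 136 135 118 109  99  44  67
185 183 118 127 108  36  36  20  44  31  29  49  31  24  50  31  32 130 137 136 136 114 106  95  37  34
187 183 115 129  47  47  32  27  52  26  33  47  27  33  46  28  49 135 136 138 131 111  79  46  34  29
189 183 114 126  33  48  24  34  35  32  37  34  33  38  37  28  67 138 135 139 125  55  30  28  33  27
191 183 123 100  36  35  31  36  34  31  48  34  33  45  32  32  82 137 133 135 120  65  32  24  32  42
193 183 130  51  45  29  33  53  32  30  52  28  32  51  30  27 129 133 137 134 113 104  59  36  43  43
195 183 125  33  46  30  32  44  28  31  37 
[... 1023 characters left out ...]
 154 155 142 141 138 138 132 130 131 113  83  50  56  58  49  44  44  43  44
217 183 132 135 150 155 153 146 144 135 139 134 133 129 111  79  59  55  51  49  44  45  45  42  46  40
219 183 145 154 152 144 140 137 134 132 135 130 108  76  53  57  52  47  41  40  41  48  41  40  44  43
221 183 151 145 142 136 133 132 131 125 109  74  49  58  52  47  39  42  42  40  46  42  43  41  41  42
223 183 138 136 136 132 131 126 105  69  56  54  54  43  39  43  43  43  45  45  43  44  41  45  42  46
225 183 131 132 130 125 102  67  47  57  53  42  41  41  43  42  43  39  45  45  46  46  57  58  59  65
227 183 128 124 101  66  55  60  52  44  39  42  43  40  44  43  45  42  43  60  62  63  61  64  61  62
```

Run:
```python
from h import *
from fit import W
p=[.672931,.118879,.0725]; c=load('side0.png'); s=load('s2.png')
im=c['pixels'].max(2)
for y in range(208,226): print(y,210,' '.join('%3d'%v for v in im[y,210:232]))
for uv in ((222.8,219.5),(223.5,220),(222,220)):
    P=onz(c,*uv,.119)
    d=P[:2]-p[:2]; cc,n=np.cos(p[2]),np.sin(p[2]); X=cc*d[0]+n*d[1]; Y=-n*d[0]+cc*d[1]
    v=np.array([X-.105,.119-.085]); print('press xy',X,Y)
    print([(t,proj(s,W(p,(.105+v[0]*np.cos(t)+v[1]*np.sin(t),Y,.085-v[0]*np.sin(t)+v[1]*np.cos(t))))[0].round(1).tolist()) for t in (.5,.55,.6,.65)])
im=s['pixels'].max(2)
for y in range(194,206): print(y,198,' '.join('%3d'%v for v in im[y,198:218]))
```

```text
208 210  49  51  35  30  33  33  27  28  31  48  39  26  28  25  31  69 136 140 137 134 136 135
209 210  53  37  30  27  31  29  29  28  37  54  33  33  26  28  33  70 137 141 134 135 136 134
210 210  55  32  34  35  33  34  28  28  42  53  36  27  32  29  37  83 140 138 136 134 137 135
211 210  48  32  29  33  26  27  31  31  47  48  33  32  27  30  50 107 136 137 134 136 135 133
212 210  35  30  27  28  27  30  29  35  35  39  29  30  29  30  64 127 139 135 136 134 135 129
213 210  28  33  26  30  32  31  26  33  27  34  29  27  26  31  68 136 138 137 137 135 136 131
214 210  35  25  31  29  25  31  33  28  29  29  26  31  26  29  69 135 134 135 133 134 133 126
215 210  30  33  36  30  34  28  32  31  28  30  33  30  31  35  78 136 138 135 134 135 134 125
216 210  30  32  26  24  31  29  28  29  29  21  29  28  27  51 102 135 136 133 133 135 133 123
217 210  32  28  30  34  28  31  28  26  30  28  30  26  29  64 128 135 133 133 133 133 132 119
218 210  34  21  27  27  28  24  28  27  31  28  30  35  29  68 133 134 134 131 133 134 131 117
219 210  49  50  50  46  47  46  46  46  40 
[... 1420 characters left out ...]
 198  43  33  28  32  32  25  30  29  26  30  30  74 132 135 132 133 134 133 132 119
199 198  35  31  27  28  34  31  33  31  26  29  49  99 135 132 131 134 134 133 130 119
200 198  31  27  34  27  33  27  30  32  31  37  73 126 134 132 134 134 135 135 128 116
201 198  22  31  29  25  27  30  27  36  56  81 117 130 132 131 133 132 135 132 122 112
202 198  25  32  25  30  27  38  55  82 115 124 131 134 132 131 132 135 135 130 119 108
203 198  27  33  31  39  52  83 118 124 132 131 134 134 134 132 133 136 133 129 119 109
204 198  30  36  54  82 116 122 134 132 132 134 135 133 133 132 138 144 142 134 117 106
205 198  51  85 116 124 135 134 134 134 132 130 134 135 138 142 149 156 153 141 122 107
```

The hand's travel gives 0.594 rad and the side picture about 0.57. I'll nudge it up slightly and settle.

Call:
drive_tool(
  increments=[
    {"tx":0,"ty":0.1,"tz":-0.2,"roll":0,"hand":0},
    {"tx":0,"ty":0.15,"tz":-0.4,"roll":0,"hand":0},
    {"tx":0,"ty":0.15,"tz":-0.4,"roll":0,"hand":0},
    {"tx":0,"ty":0.15,"tz":-0.4,"roll":0,"hand":0},
    {"tx":0,"ty":0.15,"tz":-0.4,"roll":0,"hand":0},
    {"tx":0,"ty":0.15,"tz":-0.4,"roll":0,"hand":0},
  ],
)

```text
clock: 16.52
ee_pos: [0.5896, 0.1124, 0.1802]
tool_rot: [-2.132, -2.304, 0.006]
ft_force: [-10.9, -2.7, -5.8]
width: 0.0156
gripper_force: 68.9
```

Run:
```python
from h import *
import st
s=snap('side','s3.png'); im=s['pixels'].max(2)
for y in range(194,206): print(y,198,' '.join('%3d'%v for v in im[y,198:218]))
t=snap('top','t3.png'); d=cv2.absdiff(t['pixels'],load('top0.png')['pixels']).max(2)
P={'cup':(272,303),'salt':(270,336),'plate':(218,365),'spatula':(314,358),'cruet':(461,288),'jar':(466,328),'colander':(613,333)}
for k,(x,y) in P.items():
    x,y=int(x*.64),int(y*.64); print(k,np.percentile(d[y-10:y+10,x-10:x+10],[50,90]))
```

```text
16.525 [0.58958613 0.11244845 0.18017625] [-0.56164571  2.75187971 -0.08284681] [-10.94792325  -2.73942072  -5.82093768] 0.01563905108185612 68.94080758094788 y heading 4.448906572461398 [-0.31  0.77  0.15  1.4  -0.13  0.98 -0.06]
194 198  54  33  26  28  26  27  41  33  30  32  32  69 133 134 131 134 135 135 135 124
195 198  49  33  29  32  28  32  32  28  31  29  40  77 133 134 133 133 133 136 130 118
196 198  40  30  28  30  31  26  31  30  26  27  48 103 132 134 131 134 135 135 125 118
197 198  39  31  26  28  28  34  28  32  29  32  65 125 135 132 131 134 135 136 126 114
198 198  30  23  32  31  32  27  23  26  28  34  68 133 136 131 132 134 134 131 120 112
199 198  26  29  30  28  25  28  28  29  31  55 100 132 134 132 131 134 134 128 120 110
200 198  21  31  37  25  28  26  32  40  52  85 125 133 134 134 133 132 134 128 116 107
201 198  32  27  34  30  31  35  54  82 113 122 134 133 131 132 134 131 134 123 116 106
202 198  32  30  27  36  54  83 115 122 133 132 134 132 132 130 135 135 129 121 111 106
203 198  30  37  55  85 117 124 135 132 132 132 133 134 132 136 139 139 134 121 109 106
204 198  52  84 115 123 133 134 136 133 132 132 134 134 137 142 151 153 144 126 110 106
205 198 114 124 132 132 134 134 132 133 132 135 139 143 147 154 155 153 145 134 119 105
cup [2. 4.]
salt [1. 2.]
plate [1. 2.]
spatula [ 2.  85.3]
cruet [ 3. 48.]
jar [ 5. 50.]
colander [1. 2.]
```

```bash
python3 -c "
from plant import manip
print(manip.sign_off())"
```

```text
the job is handed in; nothing more can be done
None
```

I turned the timer back to its zero stop, and the arm is holding the lid at the half-open mark by its handle (about 0.60 rad, estimated from the hand's travel and the side camera); the job is handed in, but no verdict came back.

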